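# Pack a specimen jar under the tray of a sample transport box

### The arm

A 6-joint arm with a two-finger parallel gripper is mounted at the origin on the work surface. World frame = base frame: x ahead of the robot, y to its left, z up, the work surface at z = 0. Lengths are in m, angles in degrees, forces in N, time in s.
With the tool pointing down it reaches from about 0.375 to 0.9 m from the base axis. Payload 3.1 kg.
Tool frame: the origin (TCP) lies at the very end of the fingers, on their centre line; the grasp point (between the pads) lies env.grip_point_offset behind it (env.grip_point_offset is the distance from the TCP to the grasp point, in m); z points along the fingers, y is the line along which they close (so a half turn about z gives the same grasp; the last joint's range is limited). The gripper opens to 85 mm and grips with 20 to 120 N. Pads are 22 mm wide; open, the fingers measure 114 mm over their backs; the gripper's body (76 mm by 85 mm) begins 54 mm behind the grasp point. The pads swing forward as they close: fully open they stand 13 mm farther back than shut.
Start: joints at [-84.655, 30.224, 82.088, -0, 67.689, -10.227], TCP at [0.168, -0.602, 0.231] pointing down, gripper open.
Joint ranges: [-176.69, 176.69], [-43.24, 126.21], [12.49, 139.97], [-82, 262], [0, 151.66], [-163.58, 163.58]. Speed limits (degrees/s): [159.86, 159.86, 180, 180, 180, 180].

### API

Orientations are given as [roll, pitch, yaw] about the fixed x, y, z axes, in that order (R = Rz(yaw) Ry(pitch) Rx(roll)).
In Python, from cell import status, imaging, env gives the robot as it stands. The module is installed in compiled form; this text tells all that it offers.
- The arm moves only by the tool play_rows, never from a script. Its argument "commands" is a list of rows, each a list of 5 numbers: the opening, from 0 (shut) to 1 (fully open), then the shift along the tool's x, y, z in cm, then the turn about the tool's z in degrees. A call has 1 to 8 rows; each row is the pose to reach, as a shift and turn from the pose commanded when the call began, along the tool's axes at that moment; what a row does not reach only later rows make up. A row lasts 1/8 s, in which the tool goes at most 62.5 mm and 10.7 degrees, less where a joint would pass 70% of its speed; a pose out of reach is approached as far as the arm can. A call with a gripper value outside its range is refused whole. The fingers move at their own pace and stop on an object; "force" is the grip in N (left out, the last holds). Time passes only in rows, so rows that repeat a pose let the fingers close. It gives the time, the measured TCP pose, the force, the opening and the grip force at its end, in the units of the state.
- status.get_state(): the state, without advancing time (a new reading comes with each control period).
- imaging.capture(name): name is "side" or "top"; returns the picture (480x640x3 uint8, red, green, blue); there is no depth.
- imaging.camera_model(name): a dict with "K" (3x3 intrinsics, pixels), "k1" (the pictures are not rectified: a ray, as slopes to the right and down, at radius r is drawn at 1 + k1 r^2 times it, then the intrinsics apply), "cam_to_world" (4x4, takes a point from camera to world coordinates). Camera axes: x right, y down, z forward; pixel columns grow to the right and rows downward; lengths in m; the calibration is good to about 2 mm. A picture is of the moment at which its call begins. camera_model takes no time and is no camera call.
- env.job_done(): hands the job in; it is judged then, once.
The state is a dict: "clock": time; "q": joint angles; "joint_vel": joint speeds; "joint_efforts": joint torques, N m; "tcp_pos": TCP position; "ee_rot": TCP orientation; "force": force on the tool from outside, world axes, zero at the start; "moment": the same for the moment, N m; "width": finger opening in m; "finger_force": force on a finger pad.
Only numpy, scipy, OpenCV 4.12 (cv2) and the standard library are available. Lean on these libraries where they do the work, as an engineer would, in place of code of your own. Each camera call takes 0.05 s, during which the arm holds its last target. There are 200 camera calls.

### The job

Raise the box's top tray by its handle and swing it up and over to the back until it rests on its stops, so that the compartment underneath is open. Take the specimen jar (not the tall bottle, the small vial or the flat tub) and set it down upright in the empty bay beside the cold block, keeping hold of it until it is down rather than dropping it. Then swing the tray back and lower it fully shut over the jar.

Things in the scene. Friction and masses are not known exactly. Their poses are not given: they have to be found in the camera images.
- kit: White transport box fixed to the bench, 150 (x) x 210 (y) x 85 mm tall, inner floor at 5 mm. Origin: centre of the underside; x to its back (away from the robot), y left, z up. Under the tray a cold block and 60 mm partition fill the end y > 40 mm; the empty bay is x -71..71, y -101..40 mm, centre (0, -30). The grey tray, 150 x 210 mm, walls 30 mm high, lies on the rim at z 85 mm.
- tray_arm (a joint): Angle q of the tray's arms, rad: 0 shut on the rim, 2.256 open on the stops, hanging level behind the box. The tray stays level; each point moves in the box's frame by dx = 0.105(cos 0.443 - cos(0.443+q)), dz = 0.105(sin(0.443+q) - sin 0.443) m: up 60 mm, then down, ending 190 mm back at the first height. Sinks towards the nearer end or sticks by friction; 5 N at the handle moves it.
- tray_handle (a point): Centre of the tray's handle: a level white plastic bar along the box's y axis, 12 mm thick (x), 16 mm tall, 80 mm long, held by two end posts 64 mm apart. 150 mm above the bench when the tray is shut, 35 mm above the tray's walls. Can be pinched from above across its 12 mm thickness.
- jar: Specimen jar, loose, upright: pale, see-through plastic cylinder 50 mm across, 70 mm tall in all, with a white lid of the same width, about 90 g. Origin: centre of the underside, z up. Stands left or right of the box with three look-alikes: a tall bottle (50 mm across, 110 tall), a small vial (32 across, 45 tall) and a flat tub (80 across, 32 tall).
Mind the look-alikes: they are no part of the job. Leave any green or yellow look-alike of the jar alone.

How it is judged (in metres and radians):
On the way, in this order (a step that is already met when the one before it is completed fails the run):
1. the tray is swung over to the back, near its stops (value of joint tray_arm above 2.1 rad), for 0.2 s.
2. the jar is lowered into the bay, still held when its underside is within 15 mm of the floor (x of jar in the frame of kit between -0.055 and 0.055 m and y of jar in the frame of kit between -0.085 and 0.025 m and z of jar in the frame of kit below 0.02 m and angle between jar's own z axis and vertical below 0.25 rad and contact force between the fingers and jar above 0.3 N), for 0.04 s.
At the end, for the whole second after the job is handed in: The jar stands upright (within 10 degrees) and still on the floor of the empty bay, anywhere in it, its underside within 10 mm of the inner floor; the tray is shut over it (arm angle below 0.1 rad, about 10 mm) (x of jar in the frame of kit between -0.055 and 0.055 m and y of jar in the frame of kit between -0.085 and 0.025 m and z of jar in the frame of kit below 0.015 m and angle between jar's own z axis and vertical below 0.17 rad and linear speed of jar below 0.02 m/s and value of joint tray_arm below 0.1 rad); the robot touches nothing.
It also fails if it takes over 64 s, if anything falls off the work surface, if the arm or the gripper's body presses on something with over 40 N, if the wrist force passes 120 N, or if a joint passes its speed limit or range.

## Working session

There is one attempt and no reset: what is moved stays moved. The work goes in short steps, Python scripts to look and compute and a tool call to move; the robot and the scene stay as the last step left them, time stands still between calls to the robot, and variables do not carry over. Pictures are saved under pics/ and viewed, at most 10 in all, crops included, and the job is handed in when it is done.

Besides the shell and the picture viewer there is one more tool, called by a JSON object that holds its "name" and its "arguments". play_rows: Moves the arm, as the interface text tells. Its arguments: {"type":"object","properties":{"commands":{"type":"array","items":{"type":"array","items":{"type":"number"}}},"force":{"type":"number"}},"required":["commands"]}

```bash
mkdir -p pics; cat > h.py <<'E'
import numpy as np, cv2
from cell import status, imaging, env
def ray(n,u,v):
    m=imaging.camera_model(n);K=np.array(m["K"]);T=np.array(m["cam_to_world"])
    d=np.array([(u-K[0,2])/K[0,0],(v-K[1,2])/K[1,1]]);s=d.copy()
    for _ in range(20): s=d/(1+m["k1"]*(s@s))
    return T[:3,3],T[:3,:3]@np.array([s[0],s[1],1])
def onz(n,u,v,z):
    o,d=ray(n,u,v);return o+d*(z-o[2])/d[2]
def tri(a,b):
    A=0;B=0
    for o,d in (a,b):
        d=d/np.linalg.norm(d);P=np.eye(3)-np.outer(d,d);A=A+P;B=B+P@o
    return np.linalg.solve(A,B)
def snap(n,f):
    im=imaging.capture(n);cv2.imwrite('pics/'+f,im[:,:,::-1]);return im
E
python3 - <<'E'
from h import *
s=status.get_state();print({k:np.round(v,3) for k,v in s.items()},env.grip_point_offset)
for n in("top","side"):
    snap(n,n+"0.png");print(np.round(imaging.camera_model(n)["cam_to_world"],3))
E
```

```text
{'clock': np.float64(0.0), 'q': array([-8.4655e+01,  3.0279e+01,  8.2159e+01,  1.0000e-03,  6.7688e+01,
       -1.0228e+01]), 'joint_vel': array([ 0.073, -0.051,  0.017, -0.009, -0.103, -0.028]), 'joint_efforts': array([-1.0000e-03, -4.4235e+01, -1.7802e+01, -0.0000e+00,  8.0000e-03,
       -0.0000e+00]), 'tcp_pos': array([ 0.168, -0.601,  0.23 ]), 'ee_rot': array([-1.79876e+02, -2.30000e-02,  1.55730e+01]), 'force': array([ 0.354, -0.384, -0.387]), 'moment': array([-0.022,  0.012,  0.005]), 'finger_force': np.float64(0.0), 'width': np.float64(0.086)} 0.0187
[[-0.025 -0.994  0.107  0.404]
 [-0.999  0.027  0.023 -0.053]
 [-0.026 -0.107 -0.994  0.991]
 [ 0.     0.     0.     1.   ]]
[[-0.875 -0.318  0.365  0.169]
 [-0.484  0.589 -0.647  0.586]
 [-0.009 -0.743 -0.67   0.76 ]
 [ 0.     0.     0.     1.   ]]
```

View pics/top0.png

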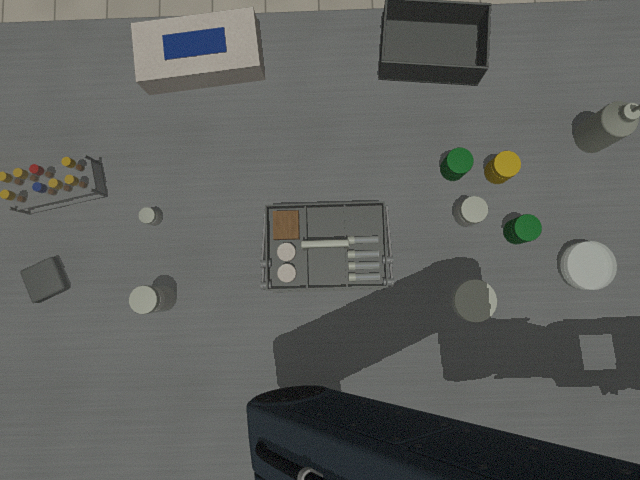

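View pics/side0.png

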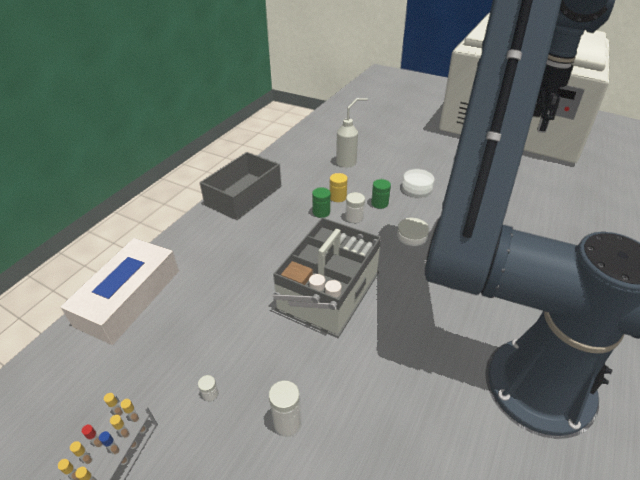

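The top view shows the box at about (325,245) with its handle bar at about (302–350,243). The white-lidded jar is at (474,209), between green lids at (458,163) and (522,228) and a yellow one at (505,166). The flat tub is at (475,301), the tall bottle at (144,300) and the vial at (147,215). The side view agrees: jar at (355,207), handle at (329,250).

```bash
python3 - <<'E'
from h import *
print(imaging.camera_model("top")["K"],imaging.camera_model("top")["k1"])
im=cv2.imread('pics/top0.png');s=cv2.imread('pics/side0.png')
for nm,(u,v) in dict(jar=(474,209),g1=(460,161),y=(507,164),g2=(527,227),tub=(475,301)).items(): print(nm,onz("top",u,v,.07 if nm!='tub' else .03).round(4))
# tray corners z=.115
for p in [(267,207),(384,203),(390,286),(266,288)]: print(p,onz("top",*p,.115).round(4))
# handle
a=np.vstack([cv2.resize(im[195:300,255:400],(580,420),interpolation=cv2.INTER_CUBIC)])
b=cv2.resize(s[180:340,260:390],None,fx=3,fy=3,interpolation=cv2.INTER_CUBIC)[:480]
c=np.zeros((480,800,3),np.uint8)
a=cv2.resize(im[190:300,260:395],None,fx=3,fy=3,interpolation=cv2.INTER_CUBIC)
c[:330,:405]=a; c[:480,410:800]=b
cv2.imwrite('pics/crop.png',c)
hsv=cv2.cvtColor(im,cv2.COLOR_BGR2HSV)
g=im[:,:,1]
m=((hsv[:,:,1]<60)&(hsv[:,:,2]>150)).astype(np.uint8)
n,l,st,ce=cv2.connectedComponentsWithStats(m)
for i in range(1,n):
    if st[i,4]>80 and ce[i][1]>100: print(st[i],ce[i].round(1))
E
```

```text
[[507.74514029   0.         330.46349644]
 [  0.         507.74514029 234.44847468]
 [  0.           0.           1.        ]] 0.0007623826396092869
jar [ 0.5428 -0.2936  0.07  ]
g1 [ 0.6328 -0.2729  0.07  ]
y [ 0.6245 -0.3583  0.07  ]
g2 [ 0.5072 -0.387   0.07  ]
tub [ 0.3755 -0.2965  0.03  ]
(267, 207) [0.5499 0.0779 0.115 ]
(384, 203) [ 0.5511 -0.1268  0.115 ]
(390, 286) [ 0.407  -0.1318  0.115 ]
(266, 288) [0.4088 0.0812 0.115 ]
[625 104  15  15  82] [630.8 113. ]
[462 197  26  25 517] [474.3 209. ]
[302 241  46   6 220] [324.7 243.4]
[277 243  18  18 248] [285.6 251.5]
[ 568  242   45   48 1675] [589.8 265.1]
[278 264  17  18 245] [286.  272.7]
[487 284  10  32 165] [491.8 299.3]
[129 286  27  28 563] [142.4 299.5]
```

View pics/crop.png

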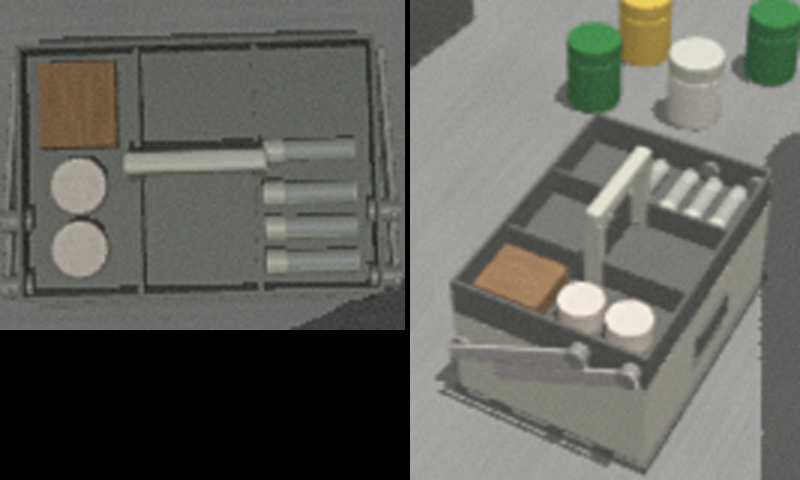

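The crop shows the handle bar running across y at top px (301,244)–(349,243), and at side px (322,249)–(338,231). Next I'll work out the handle, jar and box coordinates.

```bash
python3 - <<'E'
from h import *
a=onz("top",301.3,244,.158);b=onz("top",348.7,242.7,.158);print(a,b,(a+b)/2,np.degrees(np.arctan2(-(a-b)[0],(a-b)[1])))
t=tri(ray("top",(301.3+348.7)/2,243.4),ray("side",330.3,240));print("handle tri",t)
s=cv2.cvtColor(cv2.imread('pics/side0.png'),cv2.COLOR_BGR2HSV)[185:225,340:370]
t=tri(ray("top",474.3,209),ray("side",(695-410)/3+260,180+56/3));print("jar lid tri",t, onz("top",474.3,209,.07))
# box base corner & tray corners in side view, z=.115
for u,v in[(275.,273.5),(323,221),(378,238),(336,309)]:print(onz("side",u,v,.115).round(4))
E
```

```text
[0.47934801 0.0154095  0.158     ] [ 0.47938683 -0.06278854  0.158     ] [ 0.47936742 -0.02368952  0.158     ] 0.028444408655521433
handle tri [ 0.47869703 -0.02396519  0.15920187]
jar lid tri [ 0.54314735 -0.29415808  0.06957055] [ 0.54277673 -0.29415904  0.07      ]
[0.5526 0.077  0.115 ]
[ 0.547  -0.1205  0.115 ]
[ 0.4104 -0.1255  0.115 ]
[0.4001 0.1011 0.115 ]
```

{"name": "play_rows", "arguments": {"commands": [[0.6, 45.5, -47.3, 3.1, -74.4], [0.6, 45.5, -47.3, 3.1, -74.4], [0.6, 45.5, -47.3, 3.1, -74.4], [0.6, 45.5, -47.3, 3.1, -74.4], [0.6, 45.5, -47.3, 3.1, -74.4], [0.6, 45.5, -47.3, 3.1, -74.4], [0.6, 45.5, -47.3, 3.1, -74.4], [0.6, 45.5, -47.3, 3.1, -74.4]]}}

```text
clock: 1.1
tcp_pos: [0.4054, -0.1606, 0.2076]
ee_rot: [180.0, 0.0, 90.0]
force: [0.9, -0.7, -0.0]
width: 0.051
finger_force: 0.0
```

```bash
cat > go.py <<'E'
import sys
from h import *
x,y,z,w=map(float,sys.argv[1:])
s=status.get_state();p=np.array(s["tcp_pos"]);r=s["ee_rot"];a=np.radians(r[2]);d=np.array([x,y,z])-p
print("t",s["clock"],"tcp",p.round(4),np.round(r,1),"F",np.round(s["force"],1),"w",s["width"],s["finger_force"])
print("shift cm",np.round(100*np.array([np.cos(a)*d[0]+np.sin(a)*d[1],np.sin(a)*d[0]-np.cos(a)*d[1],-d[2]]),2),"turn",round(-((w-r[2]+180)%360-180),1))
E
python3 go.py .479 -.024 .2 90
```

```text
t 1.1 tcp [ 0.4054 -0.1606  0.2076] [180.   0.  90.] F [ 0.9 -0.7 -0. ] w 0.0509916505831281 0.0
shift cm [13.66  7.36  0.76] turn -0.0
```

{"name": "play_rows", "arguments": {"commands": [[0.6, 12, 6.5, 0.7, 0], [0.6, 12, 6.5, 0.7, 0], [0.6, 12, 6.5, 0.7, 0], [0.6, 12, 6.5, 0.7, 0], [0.6, 12, 6.5, 0.7, 0]]}}

```text
clock: 1.72
tcp_pos: [0.4692, -0.0436, 0.2006]
ee_rot: [-180.0, 0.0, 89.9]
force: [0.7, -0.1, 0.1]
width: 0.0512
finger_force: 0.0
```

```bash
python3 go.py .479 -.024 .131 90; python3 -c "
from h import *
snap('side','s1.png')"
```

```text
t 1.725 tcp [ 0.4692 -0.0436  0.2006] [-180.     0.    89.9] F [ 0.7 -0.1  0.1] w 0.051201516457447534 0.0
shift cm [1.96 0.98 6.96] turn -0.1
```

View pics/s1.png

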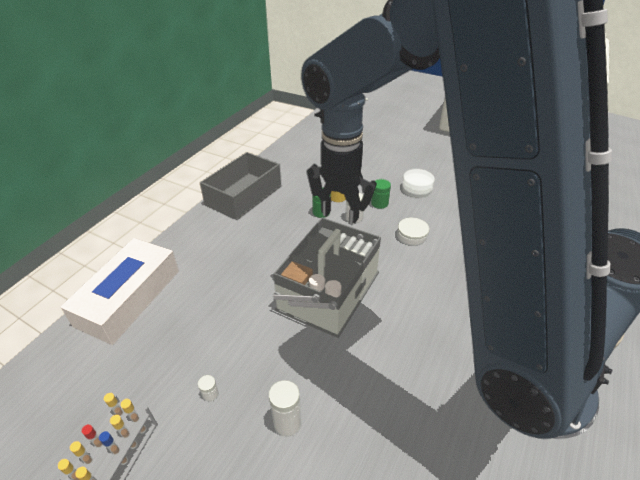

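The gripper is above the handle (fingers near px (340,200), bar at (330,250)) and lined up to straddle it. Next I'll descend and pinch.

{"name": "play_rows", "arguments": {"commands": [[0.6, 2, 1, 2, 0], [0.6, 2, 1, 4, 0], [0.6, 2, 1, 6, 0], [0.6, 2, 1, 7, 0], [0.6, 2, 1, 7, 0], [0, 2, 1, 7, 0], [0, 2, 1, 7, 0], [0, 2, 1, 7, 0]], "force": 60}}

```text
clock: 2.78
tcp_pos: [0.481, -0.0226, 0.1316]
ee_rot: [179.8, 0.0, 90.0]
force: [0.8, 0.1, 2.6]
width: 0.0109
finger_force: 59.7
```

{"name": "play_rows", "arguments": {"commands": [[0, 0, 0, 0, 0], [0, 0, 0, 0, 0]]}}

```text
clock: 3.02
tcp_pos: [0.481, -0.0226, 0.1315]
ee_rot: [179.8, 0.0, 90.0]
force: [0.9, -0.1, 6.5]
width: 0.0111
finger_force: 60.1
```

```bash
python3 go.py .479 -.024 .131 90; python3 -c "
import numpy as np
q=np.linspace(0,2.26,17)[1:]
print(np.c_[q,10.5*(np.cos(.443)-np.cos(.443+q)),-10.5*(np.sin(.443+q)-np.sin(.443))].round(2))"
```

```text
t 3.025 tcp [ 0.481  -0.0226  0.1315] [179.8   0.   90. ] F [ 0.9 -0.1  6.5] w 0.011067437457834062 60.121877789497375
shift cm [-0.14 -0.2   0.05] turn -0.0
[[ 0.14  0.73 -1.29]
 [ 0.28  1.63 -2.47]
 [ 0.42  2.69 -3.5 ]
 [ 0.56  3.88 -4.38]
 [ 0.71  5.19 -5.08]
 [ 0.85  6.58 -5.59]
 [ 0.99  8.03 -5.9 ]
 [ 1.13  9.51 -6.  ]
 [ 1.27 10.99 -5.89]
 [ 1.41 12.44 -5.58]
 [ 1.55 13.82 -5.06]
 [ 1.69 15.13 -4.35]
 [ 1.84 16.32 -3.47]
 [ 1.98 17.37 -2.43]
 [ 2.12 18.27 -1.25]
 [ 2.26 18.99  0.04]]
```

{"name": "play_rows", "arguments": {"commands": [[0, 0, 0.73, -1.29, 0], [0, 0, 1.63, -2.47, 0], [0, 0, 2.69, -3.5, 0], [0, 0, 3.88, -4.38, 0], [0, 0, 5.19, -5.08, 0], [0, 0, 6.58, -5.6, 0], [0, 0, 8.03, -5.9, 0], [0, 0, 9.5, -6.0, 0]]}}

```text
clock: 4.03
tcp_pos: [0.5749, -0.0223, 0.1916]
ee_rot: [-179.9, 0.0, 90.0]
force: [-0.6, -0.2, 1.0]
width: 0.0109
finger_force: 60.3
```

{"name": "play_rows", "arguments": {"commands": [[0, 0, 1.5, 0.1, 0], [0, 0, 2.94, 0.42, 0], [0, 0, 4.32, 0.94, 0], [0, 0, 5.63, 1.65, 0], [0, 0, 6.82, 2.53, 0], [0, 0, 7.87, 3.57, 0], [0, 0, 8.77, 4.75, 0], [0, 0, 9.4, 5.9, 0]]}}

```text
clock: 5.03
tcp_pos: [0.671, -0.0222, 0.1309]
ee_rot: [179.8, -0.0, 90.0]
force: [-1.4, 1.7, 29.2]
width: 0.0108
finger_force: 65.2
```

{"name": "play_rows", "arguments": {"commands": [[0, 0, 0.05, 0.1, 0], [0, 0, 0.05, 0.1, 0], [0.5, 0.05, 0, 0.1, 0], [0.5, 0.05, 0, 0.1, 0], [0.5, 0, 0.05, -2, 0], [0.5, 0, 0.05, -5, 0], [0.5, 0, 0.05, -9, 0]]}}

```text
clock: 5.9
tcp_pos: [0.6672, -0.0224, 0.2199]
ee_rot: [-179.6, -0.1, 90.0]
force: [1.4, -0.2, 0.6]
width: 0.0426
finger_force: 0.0
```

```bash
python3 go.py .543 -.294 .2 15.6;python3 -c "
from h import *
snap('top','t2.png')"
```

```text
t 5.9 tcp [ 0.6672 -0.0224  0.2199] [-1.796e+02 -1.000e-01  9.000e+01] F [ 1.4 -0.2  0.6] w 0.04257403034338855 0.0
shift cm [-27.17 -12.4    1.99] turn 74.4
```

View pics/t2.png

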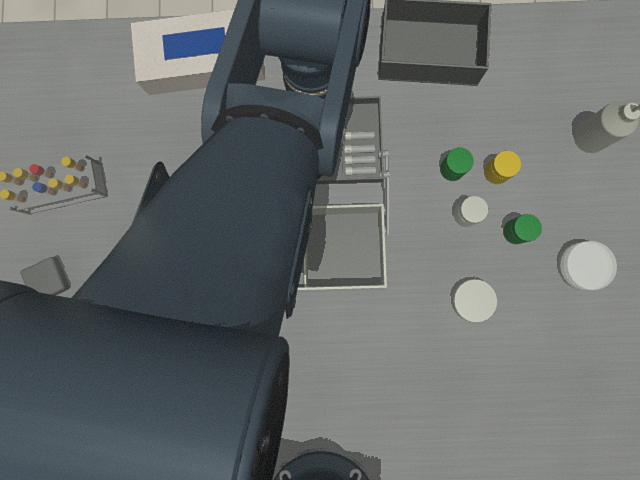

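The tray is over at the back (px 350,150), the bay is open (px 345,245), and the jar is still at (474,209). Next I'll move above the jar.

{"name": "play_rows", "arguments": {"commands": [[1, -27.2, -12.4, 4.0, 74.4], [1, -27.2, -12.4, 4.0, 74.4], [1, -27.2, -12.4, 4.0, 74.4], [1, -27.2, -12.4, 4.0, 74.4], [1, -27.2, -12.4, 4.0, 74.4], [1, -27.2, -12.4, 4.0, 74.4], [1, -27.2, -12.4, 4.0, 74.4], [1, -27.2, -12.4, 4.0, 74.4]]}}

```text
clock: 6.95
tcp_pos: [0.5441, -0.2942, 0.1805]
ee_rot: [-179.9, 0.1, 15.6]
force: [-0.2, -1.1, -0.0]
width: 0.0855
finger_force: 0.0
```

{"name": "play_rows", "arguments": {"commands": [[1, 0, 0, 0, 0], [1, 0, 0, 0, 0]]}}

```text
clock: 7.2
tcp_pos: [0.5451, -0.294, 0.1815]
ee_rot: [-180.0, 0.0, 15.7]
force: [-0.2, -0.7, -0.5]
width: 0.0851
finger_force: 0.0
```

```bash
python3 go.py .543 -.294 .031 15.6;python3 -c "
from h import *
snap('side','s3.png')"
```

```text
t 7.2 tcp [ 0.5451 -0.294   0.1815] [-180.     0.    15.7] F [-0.2 -0.7 -0.5] w 0.08512653746911411 0.0
shift cm [-0.2  -0.06 15.05] turn 0.1
```

View pics/s3.png

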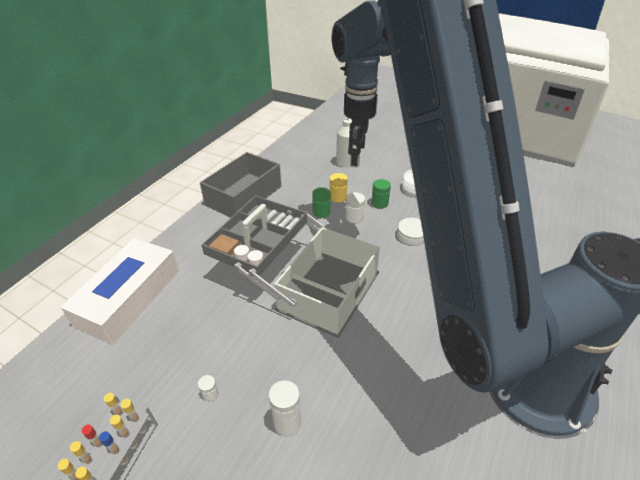

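The gripper (px 357,155) is above the jar (355,207), and the tray is resting at the back. Next I'll descend.

{"name": "play_rows", "arguments": {"commands": [[1, -0.2, 0, 4, 0], [1, -0.2, 0, 8, 0], [1, -0.2, 0, 11, 0], [1, -0.2, 0, 13.5, 0], [1, -0.2, 0, 15.0, 0], [1, -0.2, 0, 15.2, 0], [1, -0.2, 0, 15.2, 0], [0.4, -0.2, 0, 15.2, 0]], "force": 25}}

```text
clock: 8.25
tcp_pos: [0.5439, -0.2954, 0.0309]
ee_rot: [179.9, -0.1, 15.6]
force: [0.0, -1.2, -0.7]
width: 0.0697
finger_force: 0.0
```

{"name": "play_rows", "arguments": {"commands": [[0.3, 0, 0, 0, 0], [0.3, 0, 0, 0, 0], [0.3, 0, 0, 0, 0], [0.3, 0, 0, 0, 0]], "force": 25}}

```text
clock: 8.75
tcp_pos: [0.5437, -0.2953, 0.0307]
ee_rot: [179.9, -0.0, 15.6]
force: [-0.1, -1.0, 5.7]
width: 0.0493
finger_force: 26.1
```

{"name": "play_rows", "arguments": {"commands": [[0.3, 0, 0, -2, 0], [0.3, 0, 0, -5, 0], [0.3, 0, 0, -8, 0], [0.3, 0, 0, -12, 0], [0.3, 0, 0, -15, 0], [0.3, 0, 0, -16, 0], [0.3, 0, 0, -16, 0]]}}

```text
clock: 9.62
tcp_pos: [0.5432, -0.2949, 0.1902]
ee_rot: [180.0, -0.0, 15.6]
force: [-0.5, 0.5, -1.0]
width: 0.0496
finger_force: 26.5
```

```bash
python3 go.py .479 -.054 .19 15.6
```

```text
t 9.625 tcp [ 0.5432 -0.2949  0.1902] [180.   -0.   15.6] F [-0.5  0.5 -1. ] w 0.04961800588115259 26.487172544002533
shift cm [ 2.900e-01 -2.493e+01  2.000e-02] turn -0.0
```

{"name": "play_rows", "arguments": {"commands": [[0.3, 0.05, -2, 0, 3], [0.3, 0.1, -6, 0, 6], [0.3, 0.15, -10, 0, 9], [0.3, 0.2, -14, 0, 12], [0.3, 0.25, -18, 0, 15.6], [0.3, 0.3, -22, 0, 15.6], [0.3, 0.3, -24.2, 0, 15.6], [0.3, 0.3, -24.9, 0, 15.6]]}}

```text
clock: 10.62
tcp_pos: [0.4786, -0.0534, 0.189]
ee_rot: [-180.0, 0.1, 0.1]
force: [0.3, -0.0, -0.8]
width: 0.0494
finger_force: 26.5
```

{"name": "play_rows", "arguments": {"commands": [[0.3, 0, 0, 0, 0], [0.3, 0, 0, 0, 0]]}}

```text
clock: 10.88
tcp_pos: [0.4801, -0.0554, 0.1897]
ee_rot: [180.0, -0.1, -0.1]
force: [-0.5, -0.4, -1.4]
width: 0.0494
finger_force: 26.5
```

```bash
python3 go.py .479 -.054 .036 0;python3 -c "
from h import *
snap('side','s4.png')"
```

```text
t 10.875 tcp [ 0.4801 -0.0554  0.1897] [ 1.8e+02 -1.0e-01 -1.0e-01] F [-0.5 -0.4 -1.4] w 0.04942026505939389 26.477404832839966
shift cm [-0.11 -0.14 15.37] turn -0.1
```

View pics/s4.png

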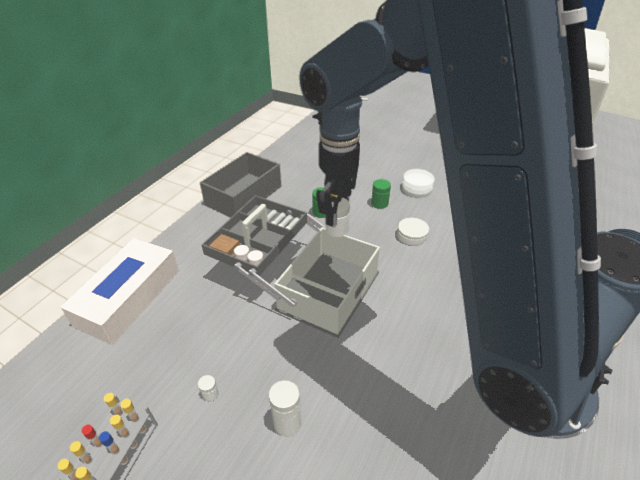

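The jar is held upright at px (340,215) above the open bay. Next I'll lower it.

{"name": "play_rows", "arguments": {"commands": [[0.3, -0.1, -0.1, 3, 0], [0.3, -0.1, -0.1, 6, 0], [0.3, -0.1, -0.1, 9, 0], [0.3, -0.1, -0.1, 12, 0], [0.3, -0.1, -0.1, 14, 0], [0.3, -0.1, -0.1, 14.8, 0], [0.3, -0.1, -0.1, 15.1, 0], [0.3, -0.1, -0.1, 15.3, 0]]}}

```text
clock: 11.92
tcp_pos: [0.4789, -0.0537, 0.0372]
ee_rot: [180.0, -0.1, -0.0]
force: [-0.3, 0.6, -1.8]
width: 0.0494
finger_force: 26.5
```

{"name": "play_rows", "arguments": {"commands": [[0.3, 0, 0, 0, 0], [0.3, 0, 0, 0.1, 0], [0.3, 0, 0, 0.1, 0]]}}

```text
clock: 12.3
tcp_pos: [0.4784, -0.0533, 0.036]
ee_rot: [180.0, -0.0, -0.0]
force: [-0.8, 0.4, -1.8]
width: 0.0492
finger_force: 26.5
```

{"name": "play_rows", "arguments": {"commands": [[0.3, 0, 0, 0.1, 0], [0.3, 0, 0, 0.2, 0], [0.3, 0, 0, 0.2, 0]]}}

```text
clock: 12.68
tcp_pos: [0.4784, -0.0533, 0.0346]
ee_rot: [180.0, -0.0, -0.0]
force: [-1.4, 0.3, 8.8]
width: 0.0499
finger_force: 27.4
```

Contact with the floor; now release and retreat.

{"name": "play_rows", "arguments": {"commands": [[0.6, 0, 0, 0, 0], [0.8, 0, 0, 0, 0], [0.95, 0, 0, 0, 0], [0.95, 0, 0, 0, 0], [0.95, 0, 0, -2, 0], [0.95, 0, 0, -6, 0], [0.95, 0, 0, -12, 0], [0.95, 0, 0, -18, 0]]}}

```text
clock: 13.68
tcp_pos: [0.4777, -0.0531, 0.2151]
ee_rot: [-180.0, 0.1, -0.0]
force: [1.5, 0.9, -0.5]
width: 0.0809
finger_force: 0.0
```

```bash
python3 go.py .669 -.0225 .22 90;python3 -c "
from h import *
snap('side','s5.png')"
```

```text
t 13.675 tcp [ 0.4777 -0.0531  0.2151] [-1.8e+02  1.0e-01 -0.0e+00] F [ 1.5  0.9 -0.5] w 0.08093036468400672 0.0
shift cm [19.12 -3.07 -0.49] turn -90.0
```

View pics/s5.png

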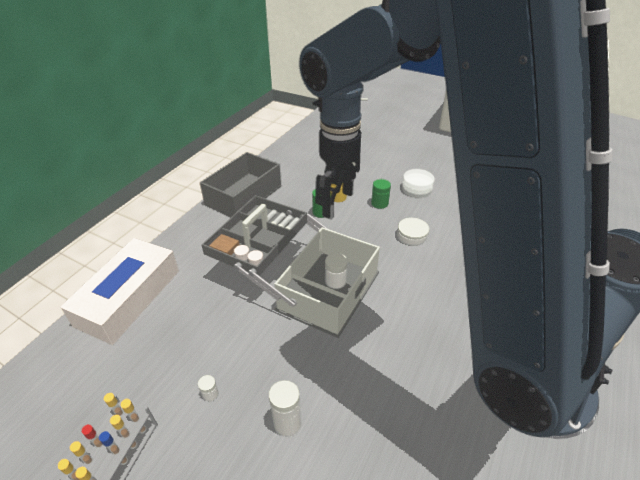

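The jar stands upright in the bay (px 336,270), and the tray handle is at (255,220). Next I'll go back to the handle.

{"name": "play_rows", "arguments": {"commands": [[0.6, 19.1, -3.1, -0.5, -90], [0.6, 19.1, -3.1, -0.5, -90], [0.6, 19.1, -3.1, -0.5, -90], [0.6, 19.1, -3.1, -0.5, -90], [0.6, 19.1, -3.1, -0.5, -90], [0.6, 19.1, -3.1, -0.5, -90], [0.6, 19.1, -3.1, -0.5, -90], [0.6, 19.1, -3.1, -0.5, -90]]}}

```text
clock: 14.72
tcp_pos: [0.6689, -0.0223, 0.2178]
ee_rot: [-179.9, -0.0, 86.3]
force: [-0.7, 0.3, -0.6]
width: 0.0511
finger_force: 0.0
```

{"name": "play_rows", "arguments": {"commands": [[0.6, 0, 0, 0, -10], [0.6, 0, 0, 0, -10]]}}

```text
clock: 14.98
tcp_pos: [0.6689, -0.0223, 0.218]
ee_rot: [-179.9, -0.0, 95.8]
force: [0.2, 0.3, -0.3]
width: 0.0515
finger_force: 0.0
```

```bash
python3 go.py .670 -.0225 .1315 90
```

```text
t 14.975 tcp [ 0.6689 -0.0223  0.218 ] [-179.9   -0.    95.8] F [ 0.2  0.3 -0.3] w 0.05145414995522362 0.0
shift cm [-0.03  0.11  8.65] turn 5.8
```

{"name": "play_rows", "arguments": {"commands": [[0.6, 0, 0.1, 2, 5.8], [0.6, 0, 0.1, 5, 5.8], [0.6, 0, 0.1, 7.5, 5.8], [0.6, 0, 0.1, 8.6, 5.8], [0.6, 0, 0.1, 8.6, 5.8], [0, 0, 0.1, 8.6, 5.8], [0, 0, 0.1, 8.6, 5.8], [0, 0, 0.1, 8.6, 5.8]], "force": 60}}

```text
clock: 15.98
tcp_pos: [0.6708, -0.0224, 0.1341]
ee_rot: [179.9, 0.0, 90.1]
force: [-0.5, 0.7, 4.9]
width: 0.011
finger_force: 59.0
```

{"name": "play_rows", "arguments": {"commands": [[0, 0, 0, 0, 0], [0, 0, 0, 0, 0]]}}

```text
clock: 16.23
tcp_pos: [0.6709, -0.0224, 0.134]
ee_rot: [179.9, 0.0, 90.1]
force: [-1.4, 0.3, 5.6]
width: 0.0108
finger_force: 59.3
```

{"name": "play_rows", "arguments": {"commands": [[0, 0, -0.73, -1.29, 0], [0, 0, -1.63, -2.47, 0], [0, 0, -2.69, -3.5, 0], [0, 0, -3.88, -4.38, 0], [0, 0, -5.19, -5.08, 0], [0, 0, -6.58, -5.6, 0], [0, 0, -8.03, -5.9, 0], [0, 0, -9.5, -6.0, 0]]}}

```text
clock: 17.23
tcp_pos: [0.574, -0.0226, 0.1941]
ee_rot: [180.0, 0.0, 90.1]
force: [1.6, -1.8, 5.2]
width: 0.0109
finger_force: 59.6
```

{"name": "play_rows", "arguments": {"commands": [[0, 0, -1.5, 0.1, 0], [0, 0, -2.94, 0.42, 0], [0, 0, -4.32, 0.94, 0], [0, 0, -5.63, 1.65, 0], [0, 0, -6.82, 2.53, 0], [0, 0, -7.87, 3.57, 0], [0, 0, -8.77, 4.75, 0], [0, 0, -9.45, 5.9, 0]]}}

```text
clock: 18.23
tcp_pos: [0.4807, -0.0229, 0.1331]
ee_rot: [179.9, 0.0, 90.1]
force: [9.5, 1.3, 35.9]
width: 0.011
finger_force: 65.6
```

{"name": "play_rows", "arguments": {"commands": [[0, 0, 0, 0.1, 0], [0, 0, 0, 0.1, 0]]}}

```text
clock: 18.48
tcp_pos: [0.4809, -0.0228, 0.1339]
ee_rot: [179.9, 0.0, 90.1]
force: [1.7, -1.7, 8.9]
width: 0.0108
finger_force: 60.8
```

Shut, with a firm contact. Now release, rise and check.

{"name": "play_rows", "arguments": {"commands": [[0.5, 0, 0, 0, 0], [0.5, 0, 0, 0, 0], [0.5, 0, 0, -1.5, 0], [0.5, 0, 0, -5, 0], [0.5, 0, 0, -10, 0], [0.5, 0, 0, -15, 0], [0.5, 0, 0, -15, 0], [0.5, 0, 0, -15, 0]]}}

```text
clock: 19.48
tcp_pos: [0.4793, -0.0222, 0.2817]
ee_rot: [-179.8, -0.1, 90.1]
force: [0.2, 0.2, 0.7]
width: 0.0426
finger_force: 0.0
```

```bash
python3 -c "
from h import *
snap('side','s6.png')"
```

```text
(no output)
```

View pics/s6.png

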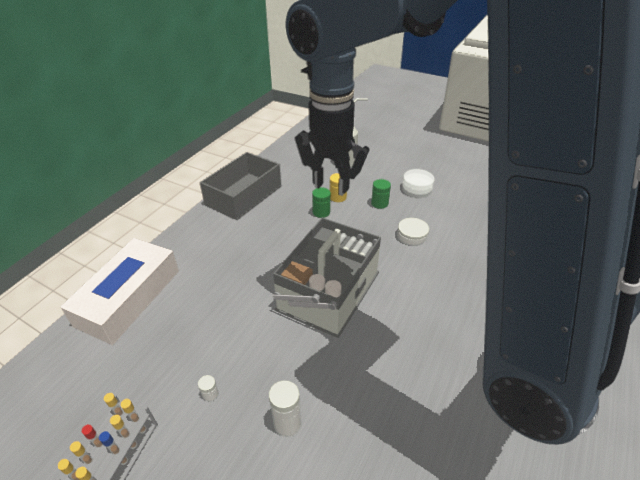

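The tray is shut exactly as at the start (px 330,270), and the gripper is clear of it. Handing in.

```bash
python3 -c "
from h import *
print(env.job_done())"
```

```text
the job is handed in; nothing more can be done
None
```

I handed the job in at about 19.5 s: the jar was set down upright in the bay while still held, the tray is shut over it, and the gripper is clear; no verdict was returned.

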